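# Open the dust gate over its guard with a bent rod

### The job

Open the dust gate: take the bent rod by its wooden handle from its wire rest, reach over the clear guard with it and push the red tab behind the guard all the way to its stop, leftward as seen from the front of the guard, until the tab clicks home; push gently, about 8 newtons at the stop and never more than 12. Touch the tab with the rod only and do not knock the guard. Then hang the rod back on its two wire forks as it was, leaving everything else where it is.

Things in the scene. Friction and masses are not known exactly. Their poses are not given: they have to be found in the camera images.
- unit: Dust-gate unit, fixed. Grey base plate 170 x 240 x 12 mm (x, y, z), origin at the centre of its underside; x points from guard to duct, y along the guard (to the left as seen from in front). Aluminium duct stub (top z 84 mm) centred at x +34, its flange from x -16. The gate slides along y at x -30, in a track behind the guard, to a rigid dark stop at the +y end. Yaw up to 0.3 rad.
- guard: Clear upright guard on the unit, 216 mm long along y, 10 mm thick at its end posts, yellow bar along its top edge, 96 mm above the bench. Origin at the middle of its foot, at (-66, 0, 12) mm in the unit's frame, same axes. The gap from guard to duct is 45 mm wide at its narrowest.
- gate_tab (a point): Middle of the gate's red upright tab, 45 mm above the bench, at unit x -30 mm. The tab is 22 mm in unit x, 7 mm in unit y, its top 63 mm above the bench, flat and free from 30 mm above the bench (below is a 20 mm foot). Push its -y face toward unit +y. It slides with 1.5 N of friction and stays where left; at the stop its middle is at unit y +22 to +58 mm: the stop is set anew each time, feel for it.
- gate: The sliding gate with its red tab. Origin in the middle of the shoe, 13 mm above the bench, 32 mm below gate_tab (and up to 4 mm behind it in unit y); axes as the unit's.
- click (a joint): Click of the red tab in its shoe, in m along unit +y: 0 open, 0.004 clicked home. It needs about 5 N on the tab, so it moves only once the gate stands against its stop, and it stays; beyond it the tab is rigid.
- rest: Fixed rest for the rod: wooden base 170 x 80 x 14 mm with two upright steel wires (8 mm thick) that end in V forks at x -56 and +54 mm. Origin at the centre of the base's underside; x runs along the rod in the forks. Each V is 36 mm wide between its tips, which reach 135 mm above the bench; a rod lying in the Vs has its centre line 120 mm above the bench at y 0.
- hook: The bent rod, loose, 0.14 kg. Origin at the centre of its wooden handle, x along the shank to the bend, z up as it hangs. Handle 74 x 16 x 22 mm (x, y, z), centred on the origin; grip it across its 16 mm width from above, between the forks. Steel rod 8 mm thick: shank along x from -72 to +78 mm, then a right-angled bend and a straight leg down to z -92 mm.
- hook_grip (a point): Centre of the rod's wooden handle (the rod's origin), 120 mm above the bench as it hangs; same axes as hook.
- hook_tip (a point): Lower end of the rod's leg: at (78, 0, -92) mm in the rod's frame.
- glue_bottle: White glue bottle with an orange tip, 49 mm wide, 156 mm high, bystander; origin at its foot.
- drop_bottle: Small grey dropper bottle, 32 mm wide, 88 mm high, bystander; origin at its foot.
- peg_box: Fixed wooden box with its lid standing open at the front right of the bench, about 160 x 235 mm, lid up to 0.21 m above the bench; origin at the centre of its underside. Furniture, to be kept clear of, as is the black desk lamp whose foot stands about 0.2 m to its right (at x 0.375, y -0.48 m in the robot's frame) with its arm rising to the rear right.
- sand_block: Cork sanding block 39 x 72 x 27 mm, bystander; origin at the centre of its underside.
- finger_plane: Small finger plane 27 x 60 x 36 mm, bystander; origin at the centre of its underside.

How it is judged:
By the outcome, as a careful person would: the job done as asked, in the order asked, and still so for the second after the job is handed in, with the robot touching nothing.
It also fails if it takes over 67 s, if anything falls off the work surface, if the arm or the gripper's body presses on something with over 40 N, if the wrist force passes 120 N, or if a joint passes its speed limit or range.

### The arm

A 7-joint arm with a two-finger parallel gripper is mounted at the origin on a cart in front of the work surface, level with it; the furniture and walls round the work are solid. World frame = base frame: x ahead of the robot, y to its left, z up, the work surface at z = 0. Lengths are in m, angles in rad, forces in N, time in s.
With the tool pointing down it reaches from about 0.425 to 0.95 m from the base axis. Payload 4.7 kg.
Tool frame: the origin (TCP) lies between the finger pads; the fingertips stand 25 mm ahead of it and the grasp point (between the pads) lies 6 mm ahead of it; z points along the fingers, y is the line along which they close (so a half turn about z gives the same grasp; the last joint's range is limited). The gripper opens to 85 mm and grips with 20 to 120 N. Pads are 22 mm wide; open, the fingers measure 114 mm over their backs; the gripper's body (76 mm by 85 mm) begins 54 mm behind the grasp point. The pads swing forward as they close: fully open they stand 13 mm farther back than shut.
Start: joints at [-1.295, 0.469, -0.049, 1.532, 0.024, 1.141, -0.082], TCP at [0.203, 0.644, 0.256] pointing down, gripper open.
Joint ranges: [-2.59, 2.59], [-0.33, 1.99], [-1.39, 1.29], [0.1, 2.45], [-1.04, 4.18], [0.21, 1.99], [-2.66, 2.66]. Speed limits (rad/s): [2.57, 2.57, 3.14, 3.14, 3.14, 3.14, 3.14].

### API

Orientations are given as a 3x3 rotation matrix whose columns are the frame's x, y, z axes.
In Python, from rig import * gives the robot as it stands. Calls block until the motion is done:
- movep(position, orientation): joint-space move of the TCP to a pose.
- move_l(position, attitude=None, feed=0.15, until_force=None): straight line of the TCP; attitude=None keeps the orientation; feed is the mean speed in m/s. With until_force (N) it stops when the force on the tool has changed by that much, and returns True; else False.
- move_joints(angles): joint-space move.
- command_gripper(opening, newtons=None): finger opening in m; newtons is the grip in N (None keeps the last); returns when the fingers have stopped.
- sleep(seconds).
- inverse_kinematics(position, orientation): joint angles nearest the present ones, or None.
- sense(): the state.
- camera(name): name is "scene" or "top" or "wrist"; returns (picture, depth): 420x560x3 uint8, red, green, blue; 420x560 float32, m along the optical axis (not along the pixel's ray), 0 where there is no reading.
- camera_params(name): a dict with "K" (3x3 intrinsics, pixels), "position" and "rotation" of the camera in the world; the wrist camera has in their place "tool_from_camera" (4x4, takes a point from camera to tool coordinates, whose origin is the TCP and whose axes are the flange's). Camera axes: x right, y down, z forward; pixel columns grow to the right and rows downward; lengths in m; the calibration is good to about 2 mm. A picture is of the moment at which its call begins: read the wrist's pose just before it. camera_params takes no time and is no camera call.
A pose or a line that the arm cannot do raises Unreachable and nothing moves.
- finish_job(): hands the job in; it is judged then, once.
The state is a dict: "time_s": time; "joint_pos": joint angles; "qd": joint speeds; "joint_efforts": joint torques, N m; "position": TCP position; "tcp_rot": TCP orientation; "wrist_force": force on the tool from outside, world axes, zero at the start; "ft_torque": the same for the moment, N m; "finger_gap": finger opening in m; "gripper_force": force on a finger pad.
Only numpy, scipy, OpenCV 4.12 (cv2) and the standard library are available. Lean on these libraries where they do the work, as an engineer would, in place of code of your own. Each camera call takes 0.05 s, during which the arm holds its last target. There are 200 camera calls.

## Working session

There is one attempt and no reset: what is moved stays moved. The work goes in short steps, each a Python script; the robot and the scene stay as the last script left them, time stands still between calls to the robot, and variables do not carry over. Pictures are saved under pics/ and viewed, at most 10 in all, crops included, and the job is handed in when it is done.

```bash
mkdir -p pics; python3 - <<'E'
from rig import *
import cv2,numpy as np
for n in ("scene","top"):
    p,d=camera(n); cv2.imwrite(f"pics/{n}.png",p[:,:,::-1]); np.savez(f"{n}.npz",p=p,d=d)
    c=camera_params(n); print(n,c)
print(camera_params("wrist")); print(sense())
E
```

```text
scene {'K': array([[400.66129262,   0.        , 280.89730994],
       [  0.        , 400.66129262, 218.69554177],
       [  0.        ,   0.        ,   1.        ]]), 'position': array([-0.03876806, -0.41877748,  0.52323821]), 'rotation': array([[ 0.56985796, -0.38271287,  0.72718139],
       [-0.82171453, -0.25799818,  0.50815566],
       [-0.00686623, -0.88711206, -0.46150304]])}
top {'K': array([[477.34104208,   0.        , 280.80490433],
       [  0.        , 477.34104208, 215.30961376],
       [  0.        ,   0.        ,   1.        ]]), 'position': array([0.47171759, 0.05634162, 1.25179682]), 'rotation': array([[-0.02246522, -0.99047077,  0.13587847],
       [-0.99974237,  0.02181612, -0.00626445],
       [ 0.00324042, -0.1359842 , -0.99070571]])}
{'K': array([[376.49006698,   0.        , 281.47728403],
       [  0.        , 376.49006698, 208.99890152],
       [  0.        ,   0.        ,   1.        ]]), 'tool_from_camera': array([[-7.79117852e-04, -9.45364404e-01, -3.26014625e-01,
         8.52207697e-02],
       [ 9.99999618e-01, -8.65433286e-04,  1.19725514e-04,
        -8
[... 319 characters left out ...]
8]), 'qd': array([-0.00070772, -0.00165954, -0.00110892, -0.00332565, -0.00016239,
       -0.00071618,  0.00127033]), 'joint_efforts': array([ 3.07796799e-04, -5.11515248e+01, -4.70643234e-02, -2.38390106e+01,
        1.07620066e-02,  4.38545583e-03, -6.41430290e-06]), 'position': array([0.20241388, 0.64344149, 0.25535007]), 'tcp_rot': array([[-9.53912459e-01,  3.00084674e-01, -4.57297499e-04],
       [ 3.00085014e-01,  9.53910964e-01, -1.69027461e-03],
       [-7.10044064e-05, -1.74960213e-03, -9.99998467e-01]]), 'wrist_force': array([ 0.45838261,  0.40453494, -0.25081118]), 'ft_torque': array([-0.03340484, -0.05571234, -0.06973309]), 'gripper_force': 0.0, 'finger_gap': 0.08550473380155738}
```

View pics/scene.png

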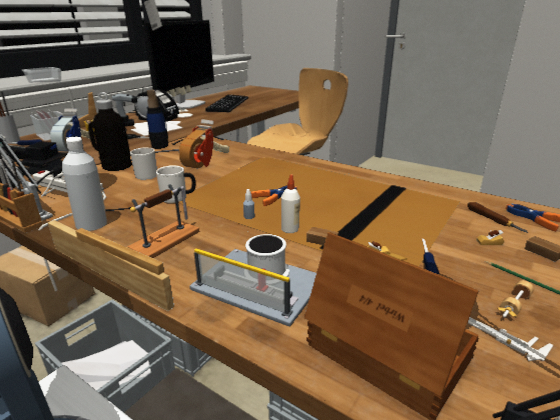

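View pics/top.png

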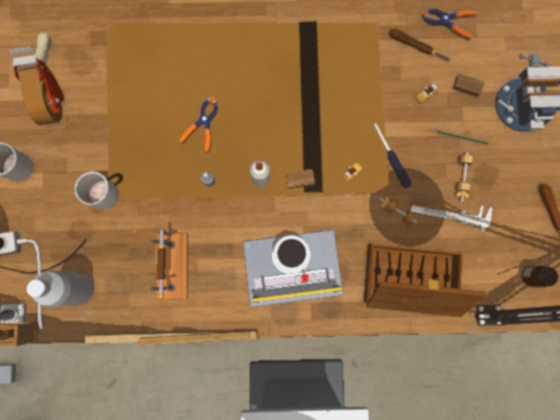

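```bash
python3 - <<'E'
import cv2,numpy as np
t=np.load("top.npz")["p"];s=np.load("scene.npz")["p"]
a=cv2.resize(t[215:315,140:350],None,fx=3.8,fy=3.8,interpolation=cv2.INTER_CUBIC)
b=cv2.resize(s[160:330,110:330],None,fx=3.4,fy=3.4,interpolation=cv2.INTER_CUBIC)
cv2.imwrite("pics/a.png",a[:,:,::-1]);cv2.imwrite("pics/b.png",b[:,:,::-1])
E
```

```text
(no output)
```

View pics/a.png

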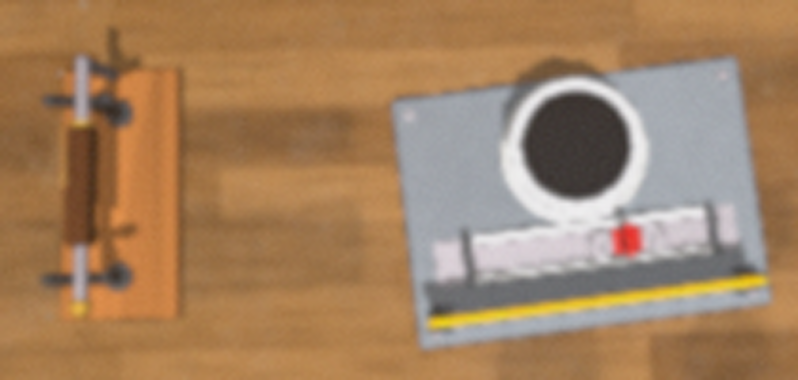

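View pics/b.png

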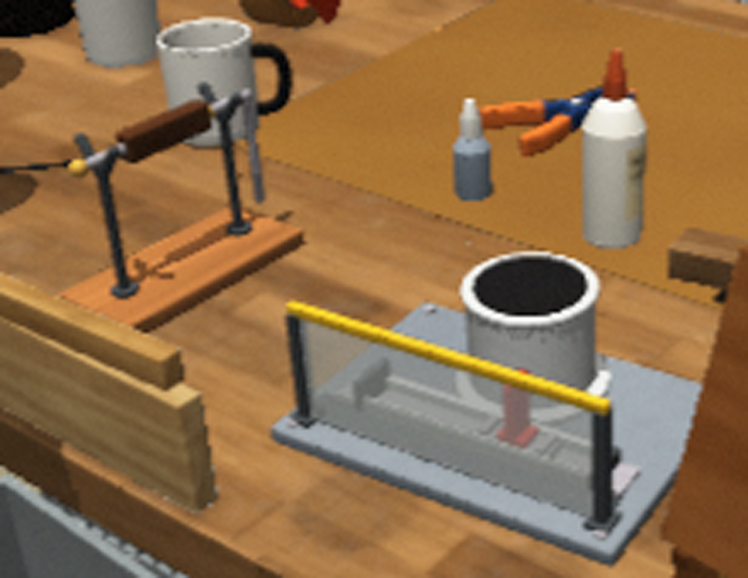

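```bash
cat > h.py <<'E'
import cv2,numpy as np
from rig import *
def cast(uv,K,pos,R,z):
    uv=np.atleast_2d(np.asarray(uv,float))
    r=np.c_[uv,np.ones(len(uv))]@np.linalg.inv(K).T@R.T
    return pos+r*((z-pos[2])/r[:,2:])
def wristcam(s):
    c=camera_params("wrist");T=c["tool_from_camera"];R=s["tcp_rot"]
    return c["K"],s["position"]+R@T[:3,3],R@T[:3,:3]
def topcam():
    c=camera_params("top");return c["K"],c["position"],c["rotation"]
def masks(p):
    h=cv2.cvtColor(p,cv2.COLOR_RGB2HSV).astype(int);H,S,V=h[...,0],h[...,1],h[...,2]
    return dict(red=((H<6)|(H>174))&(S>150)&(V>90),yel=(H>22)&(H<32)&(S>170)&(V>130),
                brown=(H<16)&(S>100)&(V<105))
def blobs(m,amin):
    n,l,st,c=cv2.connectedComponentsWithStats(m.astype(np.uint8))
    out=[]
    for i in range(1,n):
        if st[i,4]>=amin:
            pts=np.argwhere(l==i)[:,::-1].astype(np.float32);out.append((st[i,4],c[i],cv2.minAreaRect(pts),pts))
    return sorted(out,key=lambda b:-b[0])
def down(yaw):  # tool z down, tool x at heading yaw
    c,s=np.cos(yaw),np.sin(yaw); return np.array([[c,s,0],[s,-c,0],[0,0,-1.]])
E
python3 - <<'E'
from h import *
p=np.load("top.npz")["p"];m=masks(p);C=topcam()
roi=np.zeros(p.shape[:2],bool);roi[215:315,140:350]=1
for k,z in(("red",.063),("yel",.096),("brown",.12)):
    for b in blobs(m[k]&roi,8)[:4]:
        e=cv2.boxPoints(b[2]);e=e[np.argsort(e[:,0])]
        print(k,b[0],b[1],b[2],cast([b[1]],*C,z).round(4), cast(np.array([e[:2].mean(0),e[2:].mean(0)]),*C,z).round(4))
H=cast([[161,263.4]],*C,.12)[0];print("handle",H, cast([[161.5,230.5],[161,296]],*C,.12))
for yaw in(np.pi,0,-2.8,2.8):
    print(yaw,inverse_kinematics([H[0],H[1],.27],down(yaw)),inverse_kinematics([H[0],H[1],.13],down(yaw)))
E
```

```text
red 34 [304.70588235 277.67647059] ((304.5, 278.0), (6.0, 5.0), 90.0) [[ 0.478  -0.0067  0.063 ]] [[ 0.4774  0.      0.063 ]
 [ 0.4771 -0.0123  0.063 ]]
yel 155 [296.47741935 293.8       ] ((296.9676818847656, 293.7477111816406), (2.2380919456481934, 86.8277816772461), 82.69424438476562) [[0.4401 0.0158 0.096 ]] [[ 0.4295  0.1177  0.096 ]
 [ 0.4509 -0.0888  0.096 ]]
brown 88 [163.375      263.06818182] ((163.5, 263.5), (29.0, 3.0), 90.0) [[0.5194 0.3287 0.12  ]] [[0.5184 0.3319 0.12  ]
 [0.5183 0.3249 0.12  ]]
handle [0.51870285 0.33427815 0.12      ] [[0.59670501 0.33399584 0.12      ]
 [0.44280795 0.33339603 0.12      ]]
3.141592653589793 [-0.66018994  0.36150142  0.02565227  1.66458652 -0.01010013  1.11563369
  0.93904155] [-6.39722529e-01  5.05121101e-01 -1.48821934e-03  1.79676143e+00
  9.67384090e-04  8.39710824e-01  9.29125532e-01]
0 [-1.1083181   0.40777919  0.63808941  1.69118925 -0.26422972  1.13018894
 -1.9665293 ] [-1.06891729  0.56690191  0.59818141  1.82298401 -0.40462973  0.87600364
 -1.85037172]
-2.8 [-0.61954267  0.36277909 -0.02819141  1.66203759  0.01113009  1.11693221
  1.26160882] [-0.59480155  0.50669776 -0.06228729  1.79389236  0.04049723  0.84223325
  1.23613866]
2.8 [-0.70461084  0.3609938   0.0845049   1.66736224 -0.03321354  1.11463448
  0.61830963] [-0.68550468  0.50487906  0.06049837  1.79967838 -0.03934812  0.83819508
  0.62298803]
```

```bash
python3 - <<'E'
from h import *
th=.103;ux=np.array([np.cos(th),np.sin(th)]);uy=np.array([-ux[1],ux[0]]);O=np.array([.4401,.0158])+.066*ux
for ph in(0,30,60,90,120,150,180,210,240,270,300,330):
    a=th+np.radians(ph);rx=np.array([np.cos(a),np.sin(a)]);row=[]
    for g in(np.pi,0):
      for y in(-.055,.05):
        for z in(.14,.22):
          h=O-.03*ux+y*uy-.078*rx
          q=inverse_kinematics([*h,z],down(g+a)); row.append('--' if q is None else f"{q[0]:.1f}/{q[2]:.1f}/{q[6]:.1f}")
    print(ph,row)
E
```

```text
0 ['-0.5/0.5/1.9', '-0.6/0.6/1.7', '-0.5/0.3/1.5', '-0.6/0.3/1.4', '-0.8/1.0/-1.1', '-0.9/0.9/-1.4', '-0.9/0.7/-1.5', '-0.9/0.7/-1.7']
30 ['-0.4/0.5/2.5', '-0.5/0.7/2.4', '-0.4/0.3/2.1', '-0.5/0.4/2.1', '-0.7/1.0/-0.4', '-0.8/0.9/-0.7', '-0.8/0.7/-0.8', '-0.8/0.7/-1.0']
60 ['1.1/-1.2/2.2', '1.1/-1.2/2.5', '0.8/-1.2/2.0', '0.9/-1.2/2.3', '-0.6/1.0/0.2', '-0.6/0.9/-0.0', '-0.7/0.7/-0.2', '-0.7/0.7/-0.4']
90 ['-0.7/1.1/-2.2', '-0.7/1.1/-2.4', '-0.9/1.1/-2.4', '-1.1/1.3/-2.6', '-0.6/0.9/0.8', '-0.6/0.9/0.5', '-0.6/0.6/0.3', '-0.6/0.6/0.2']
120 ['-0.7/1.1/-1.7', '-0.7/1.1/-1.9', '-0.9/1.1/-1.9', '-1.0/1.1/-2.1', '-0.4/0.7/1.1', '-0.5/0.8/1.0', '-0.5/0.5/0.8', '-0.5/0.5/0.7']
150 ['-0.7/1.1/-1.2', '-0.8/1.1/-1.4', '-0.9/1.1/-1.4', '-1.0/1.1/-1.6', '-0.4/0.5/1.5', '-0.4/0.6/1.4', '-0.4/0.3/1.2', '-0.5/0.4/1.2']
180 ['-0.6/0.8/-1.0', '-0.7/0.9/-1.1', '-0.7/0.7/-1.3', '-0.8/0.7/-1.4', '-0.3/0.4/1.8', '-0.4/0.5/1.8', '-0.4/0.2/1.6', '-0.4/0.3/1.6']
210 ['-0.6/0.6/-0.7', '-0.6/0.7/-0.8', '-0.7/0.6/-0.9', '-0.8/0.6/-1.0', '-0.3/0.2/2.2', '-0.3/0.3/2.2', '-0.3/0.1/1.9', '-0.4/0.1/1.9']
240 ['-0.6/0.6/-0.3', '-0.7/0.6/-0.4', '-0.7/0.5/-0.5', '-0.8/0.5/-0.6', '-0.2/0.1/2.6', '-0.3/0.2/2.6', '-0.3/-0.1/2.3', '-0.4/-0.0/2.4']
270 ['-0.6/0.5/0.2', '-0.7/0.5/0.1', '-0.7/0.4/-0.1', '-0.8/0.4/-0.2', '-1.0/1.1/-2.6', '0.8/-1.3/2.5', '0.5/-1.2/2.2', '0.5/-1.2/2.4']
300 ['-0.6/0.5/0.7', '-0.6/0.5/0.6', '-0.7/0.3/0.4', '-0.7/0.4/0.3', '-1.1/1.1/-2.1', '-1.1/1.1/-2.4', '-1.3/1.1/-2.3', '-1.4/1.1/-2.6']
330 ['-0.5/0.5/1.2', '-0.6/0.5/1.1', '-0.6/0.3/0.9', '-0.7/0.3/0.8', '-1.0/1.1/-1.5', '-1.1/1.1/-1.9', '-1.3/1.1/-1.8', '-1.4/1.1/-2.2']
```

```bash
python3 - <<'E'
from h import *
movep([.519,.333,.26],down(np.pi))
sleep(.2)
s=sense();p,d=camera("wrist");cv2.imwrite("pics/w1.png",p[:,:,::-1]);np.savez("w1.npz",p=p,d=d,pos=s["position"],R=s["tcp_rot"])
print(s["time_s"],s["position"],s["wrist_force"])
E
```

```text
1.925 [0.5183564  0.33413518 0.2599106 ] [ 0.56327321 -0.35297085  0.1815786 ]
```

View pics/w1.png

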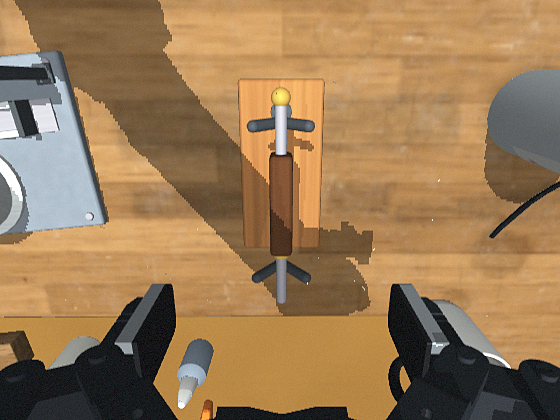

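```bash
python3 - <<'E'
from h import *
f=np.load("w1.npz");C=wristcam(dict(position=f["pos"],tcp_rot=f["R"]))
m=masks(f["p"])["brown"].copy();m[:145]=0;m[262:]=0;m[:,:265]=0;m[:,299:]=0
b=blobs(m,200)[0];print(b[0],b[1],b[2]);
e=cv2.boxPoints(b[2]);e=e[np.argsort(e[:,1])];E=np.array([e[:2].mean(0),e[2:].mean(0)])
P=cast(E,*C,.131);print(P,P.mean(0)); print(cast([[281,97],[281.5,300]],*C,.12), f["d"][204,281])
E
```

```text
1053 [280.37796771 221.63247863] ((280.5, 203.5), (103.0, 23.0), 90.0)
[[0.47820291 0.33299122 0.131     ]
 [0.55299803 0.33301914 0.131     ]] [0.51560047 0.33300518 0.131     ]
[[0.44397584 0.33328724 0.12      ]
 [0.59754347 0.33380529 0.12      ]] 0.25865296
```

```bash
cat >> h.py <<'E'
th=.103
def frame(th,O): 
    ux=np.array([np.cos(th),np.sin(th)]);uy=np.array([-ux[1],ux[0]]);return ux,uy
E
python3 - <<'E'
from h import *
R=down(np.pi)
command_gripper(.06)
move_l([.5156,.333,.128],R,feed=.15)
command_gripper(0,100); s=sense();print(s["time_s"],s["position"],s["finger_gap"],s["gripper_force"],s["wrist_force"])
move_l([.5156,.333,.265],feed=.12)
ux,uy=frame(th,0);O=np.array([.4401,.0158])+.066*ux
h=O-.03*ux-.058*uy-.078*ux
movep([*h,.262],down(np.pi+th)); sleep(.2)
s=sense();p,d=camera("wrist");cv2.imwrite("pics/w2.png",p[:,:,::-1]);np.savez("w2.npz",p=p,d=d,pos=s["position"],R=s["tcp_rot"])
print(s["time_s"],s["position"],s["finger_gap"],s["wrist_force"],h)
E
```

```text
3.8583 [0.51590734 0.33359407 0.12878995] 0.014204217226698457 97.51544237136841 [ 0.25847724 -0.12194304  3.63447371]
6.8167 [ 0.40477282 -0.04550795  0.26193133] 0.014446301906359 [-0.64547079 -0.03801919 -1.83241026] [ 0.40428603 -0.04621097]
```

View pics/w2.png

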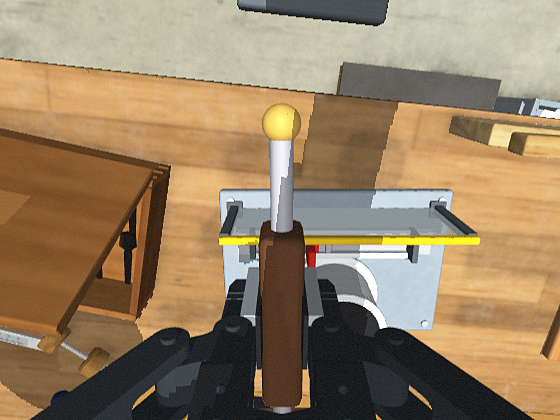

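```bash
python3 - <<'E'
from h import *
f=np.load("w2.npz");C=wristcam(dict(position=f["pos"],tcp_rot=f["R"]));M=masks(f["p"])
m=M["yel"].copy();m[:225]=0;m[255:]=0
pts=np.argwhere(m)[:,::-1];pts=pts[(pts[:,0]<255)|(pts[:,0]>310)]
k=np.polyfit(pts[:,0],pts[:,1],1);x0,x1=pts[:,0].min(),pts[:,0].max()
E=cast([[x0,np.polyval(k,x0)],[x1+1,np.polyval(k,x1+1)]],*C,.096);print(k,x0,x1,E,np.linalg.norm(E[1]-E[0]))
d=E[1]-E[0];y=np.arctan2(-d[0],d[1]);ux,uy=frame(y,0);G=E.mean(0)[:2];O=G+.066*ux;print("yaw",y,"G",G,"O",O)
m=M["red"].copy();m[:,:290]=0
for b in blobs(m,15)[:3]:
    q=b[3];print(b[0],q.min(0),q.max(0))
    for z in(.063,.045): 
        r=cast([[q[:,0].max()+1,q[:,1].mean()]],*C,z)[0,:2]-O;print(z,r@ux,r@uy)
s,q2=None,f["R"]; print("tool yaw err",np.arctan2(q2[1,0],q2[0,0]))
lid=cast([[168,165],[150,180],[135,318]],*C,.2);print("lid",lid)
T=topcam();print(cast([[365,290],[365,313],[370,245]],*T,.2))
tp=np.load("top.npz");bb=blobs(masks(tp["p"])["red"]&(np.arange(560)[None]>295)&(np.arange(560)[None]<315)&(np.arange(420)[:,None]>265)&(np.arange(420)[:,None]<290),8)[0]
r=cast([bb[1]],*T,.063)[0,:2]-O;print("top tab",r@ux,r@uy)
E
```

```text
[-3.87136746e-04  2.40033384e+02] 219 479 [[ 0.44895085 -0.09271124  0.096     ]
 [ 0.42673295  0.11995303  0.096     ]] 0.21382172232910338
yaw 0.10409640936297708 G [0.4378419  0.01362089] O [0.50348463 0.02047886]
193 [306. 245.] [318. 266.]
0.063 -0.03652035158437769 -0.020924139052896362
0.045 -0.027757202554060247 -0.018938627145108487
tool yaw err -3.036967720456366
lid [[ 0.36458321 -0.10533095  0.2       ]
 [ 0.37301708 -0.11406961  0.2       ]
 [ 0.45396017 -0.12317818  0.2       ]]
[[ 0.44773192 -0.1300022   0.2       ]
 [ 0.39857572 -0.12771667  0.2       ]
 [ 0.54552745 -0.14559744  0.2       ]]
top tab -0.02815302310828642 -0.024387628096942872
```

```bash
cat >> h.py <<'E'
th=.1036;ux,uy=frame(th,0);O=np.array([.439,.0147])+.066*ux
def tcp(y,z,x=-.030): return [*(O+(x-.078)*ux+y*uy),z]
E
python3 - <<'E'
from h import *
R=down(np.pi+th)
move_l(tcp(-.046,.25),R,feed=.1)
print("hit",move_l(tcp(-.046,.141),R,feed=.08,until_force=5)); sleep(.2)
b=np.mean([(sleep(.02),sense()["wrist_force"])[1] for _ in range(8)],0)
np.save("b.npy",b);s=sense();print(s["time_s"],s["position"],tcp(-.046,.141),b)
print("stop",move_l(tcp(.06,.141),R,feed=.02,until_force=4.0)); 
for i in range(4):
    s=sense();F=s["wrist_force"]-b;print(s["time_s"],(s["position"][:2]-O)@uy,(s["position"][:2]-O)@ux+.078,F@np.r_[uy,0],F.round(2));sleep(.1)
E
```

```text
hit False
9.025 [ 0.40207347 -0.03538235  0.14114666] [np.float64(0.401982270379659), np.float64(-0.03539678326754449), 0.141] [ 0.3285492   0.08917163 -1.4442984 ]
stop True
12.4167 0.02953299662702823 -0.030449735453957405 -2.2474688823422007 [ 0.64 -2.19  1.4 ]
12.5167 0.029408439934082382 -0.030897443214621886 -1.2950737131288015 [ 0.46 -1.25  0.26]
12.6167 0.029352447444562377 -0.0312299980214618 -0.2525459588320981 [-0.46 -0.3   0.71]
12.7167 0.029342561788498832 -0.031374050199701006 -0.18183099747571985 [ 0.94 -0.09  0.32]
```

```bash
cat >> h.py <<'E'
def force(b,n=8):
    F=np.mean([(sleep(.012),sense()["wrist_force"])[1] for _ in range(n)],0)-b
    s=sense();return -F@np.r_[uy,0],(s["position"][:2]-O)@uy,s["time_s"]
E
python3 - <<'E'
from h import *
b=np.load("b.npy");R=down(np.pi+th);y=.0295
for i in range(26):
    y+=.0006
    hit=move_l(tcp(y,.141),R,feed=.01,until_force=5)
    f,ya,t=force(b);print(f"{y:.4f} {ya:.4f} {f:.2f} {t:.1f}",hit)
    if f>7.2 or t>30: break
E
```

```text
0.0301 0.0297 3.03 13.2 False
0.0307 0.0302 4.58 13.5 False
0.0313 0.0308 5.00 13.8 False
0.0319 0.0314 4.81 14.2 False
0.0325 0.0320 4.89 14.5 False
0.0331 0.0326 5.14 14.8 False
0.0337 0.0332 5.38 15.1 False
0.0343 0.0338 5.02 15.4 False
0.0349 0.0342 5.35 15.7 False
0.0355 0.0345 6.13 16.1 False
0.0361 0.0348 6.96 16.4 False
0.0367 0.0351 7.53 16.7 False
```

```bash
python3 - <<'E'
from h import *
b=np.load("b.npy");R=down(np.pi+th)
move_l(tcp(.0371,.141),R,feed=.01,until_force=4);print(force(b))
move_l(tcp(.010,.141),R,feed=.05);print(force(b))
move_l(tcp(.010,.262),R,feed=.1)
sleep(.2);s=sense();p,d=camera("wrist");np.savez("w3.npz",p=p,d=d,pos=s["position"],R=s["tcp_rot"]);cv2.imwrite("pics/w3.png",p[:,:,::-1])
for n in("w2.npz","w3.npz"):
    m=masks(np.load(n)["p"])["yel"].copy();m[160:]=0;m[:,:240]=0;m[:,320:]=0;print(blobs(m,50)[0][1:3])
print(s["time_s"],s["position"],s["finger_gap"])
E
```

```text
(np.float64(8.315824649310388), np.float64(0.035330633649093855), 17.0)
(np.float64(-0.049756580130971395), np.float64(0.010326371603406269), 17.7583)Traceback (most recent call last):
  File "<stdin>", line 8, in <module>
IndexError: list index out of range
```

View pics/w3.png

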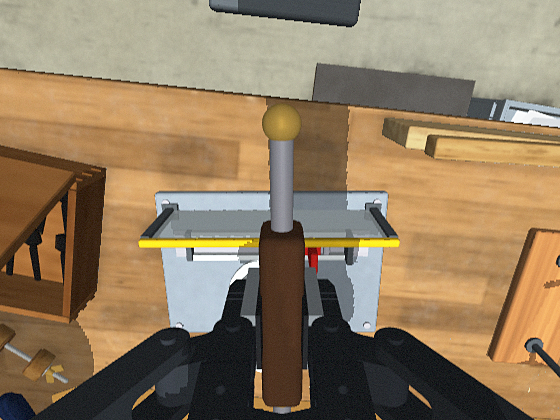

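```bash
python3 - <<'E'
from h import *
R=down(np.pi)
movep([.5156,.333,.265],R); sleep(.2)
move_l([.5156,.333,.135],R,feed=.1);sleep(.2);s=sense();print(s["position"],s["wrist_force"])
print("touch",move_l([.5156,.333,.1275],R,feed=.015,until_force=2.5));s=sense();print(s["position"],s["wrist_force"])
command_gripper(.03);sleep(.2);command_gripper(.06)
move_l([.5156,.333,.26],R,feed=.12);sleep(.2)
s=sense();p,d=camera("wrist");np.savez("w4.npz",p=p,pos=s["position"],R=s["tcp_rot"]);cv2.imwrite("pics/w4.png",p[:,:,::-1])
t,_=camera("scene");cv2.imwrite("pics/s4.png",cv2.resize(t[160:330,110:330],None,fx=3.4,fy=3.4,interpolation=cv2.INTER_CUBIC)[:,:,::-1]);print(s["time_s"])
E
```

```text
[0.51580621 0.33310708 0.13550446] [-0.84140037  0.30171744 -2.30842977]
touch True
[0.51574403 0.33357115 0.12891189] [1.42712158 1.56879033 1.05303538]
25.2583
```

View pics/w4.png

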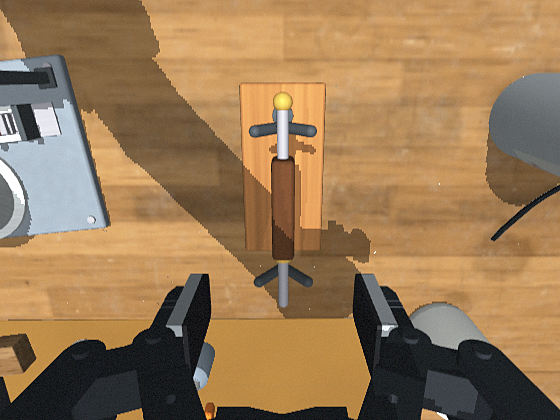

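View pics/s4.png

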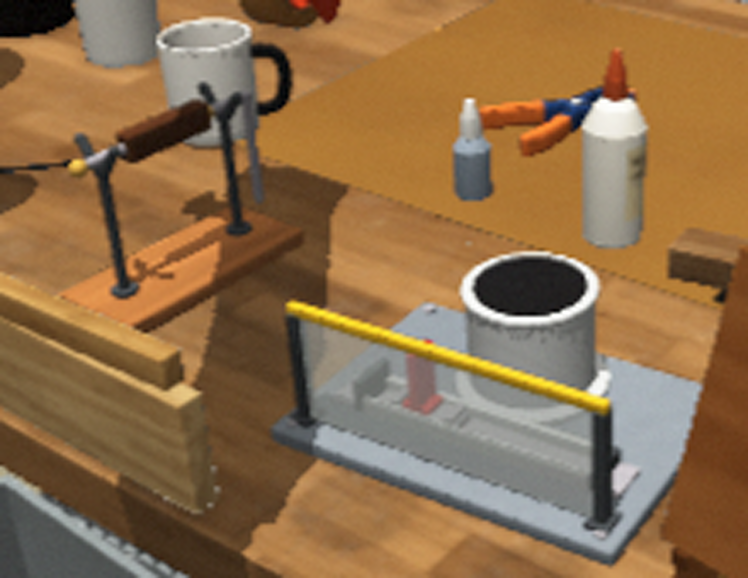

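```bash
python3 -c "
from rig import *
print(finish_job())"
```

```text
the job is handed in; nothing more can be done
None
```

The job is handed in: the red tab is at its stop and, by the force readings, clicked home (about 4 mm of travel at 5 N, then rigid, with about 8.3 N at the end), and the rod hangs back in its two forks as before, all by about 25 s.

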